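# Gauge a spring unit through its guard slot

### The arm

A 6-joint arm with a two-finger parallel gripper is mounted at the origin on a cart in front of the work surface, level with it; the furniture and walls round the work are solid. World frame = base frame: x ahead of the robot, y to its left, z up, the work surface at z = 0. Lengths are in mm, angles in rad, forces in N, time in s.
With the tool pointing down it reaches from about 350 to 800 mm from the base axis. Payload 7.3 kg.
Tool frame: the origin (TCP) lies midway between the tips of the shut fingers; the grasp point (between the pads) lies 19 mm behind it (arm.grasp_offset is the distance from the TCP to the grasp point, in mm); y points along the fingers, x is the direction in which the jaws open and shut, and the axes are right-handed (so a half turn about y gives the same grasp; the last joint's range is limited). The gripper opens to 85 mm and grips with 20 to 120 N. Pads are 22 mm wide; open, the fingers measure 114 mm over their backs; the gripper's body (76 mm by 85 mm) begins 54 mm behind the grasp point. The pads swing forward as they close: fully open they stand 13 mm farther back than shut.
Start: joints at [0.967, 0.342, 1.524, -0, 1.275, -0.146], TCP at [232.026, 470.965, 231.322] pointing down, gripper open.
Joint ranges: [-2.53, 2.53], [-0.77, 2.02], [0.04, 2.7], [-1, 4.14], [0.28, 2.66], [-3.11, 3.11]. Speed limits (rad/s): [2.57, 2.57, 3.14, 3.14, 3.14, 3.14].

### API

Orientations are given as a unit quaternion [x, y, z, w].
In Python, from station import get_obs, imaging, hand_in, arm gives the robot as it stands. The module is installed in compiled form; this text tells all that it offers.
- The arm moves only by the tool arm_command, never from a script. Its argument "steps" is a list of rows, each a list of 3 entries, a list of its own where there are three numbers: the shift along the tool's x, y, z normalised to -1 to 1, where 1 is 0.02 m, then the turn, a rotation vector about the tool's x, y, z normalised to -1 to 1, where 1 is 6 degrees, then the opening, from -1 (shut) to 1 (fully open). In form: [[[tx, ty, tz], [ax, ay, az], fingers], ...]. A call has 1 to 12 rows; each row shifts and turns the commanded pose from where the row before left it, along the tool's axes as they then stand; what a row does not reach is not made up. A row lasts 1/10 s, in which the tool goes at most 50 mm and 8.59 degrees, less where a joint would pass 70% of its speed; a pose out of reach is approached as far as the arm can. A call with a number of a shift or a turn outside -1 to 1 is refused whole. A call with a gripper value outside its range is refused whole. The fingers move at their own pace and stop on an object; the grip force is fixed at half the most. Time passes only in rows, so rows that do not move let the fingers close. It gives the time, the measured TCP pose, the force and the opening at its end, in the units of the state.
- get_obs(): the state, without advancing time (a new reading comes with each control period).
- imaging.get_image(name): name is "side" or "top"; returns a dict with "image" (384x512x3 uint8, blue, green, red), "vertical_fov" (degrees; the focal length in pixels is half the picture's height over the tangent of half this angle, whatever the lens; pixels are square), "cx", "cy" (the principal point, pixels), "pose" (4x4, takes a point from camera to world coordinates). Camera axes: x right, y down, z forward; pixel columns grow to the right and rows downward; lengths in mm; the calibration is good to about 2 mm. A picture is of the moment at which its call begins. There is no depth.
- hand_in(): hands the job in, once; it reports no verdict.
The state is a dict: "time": time; "joints": joint angles; "joint_vel": joint speeds; "tau": joint torques, N m; "tool_pos": TCP position; "tool_rot": TCP orientation; "ft_force": force on the tool from outside, world axes, zero at the start; "moment": the same for the moment, N m; "finger_gap": finger opening in mm.
Only numpy, scipy, OpenCV 4.12 (cv2) and the standard library are available. Lean on these libraries where they do the work, as an engineer would, in place of code of your own. Each camera call takes 0.05 s, during which the arm holds its last target.

### The job

Take the flush-pin depth gauge from its black stand and first prove it on the steel setting master: press its base down flush on the two raised lands, so that the sprung blade is pushed in by the recess floor. Then measure the spring unit behind the guard: pass the blade down through the slot in the yellow top plate onto the unit's disc and press the gauge's base down flush on the plate. Finish while still holding the gauge pressed down there so that the pin can be read, with the other things on the bench left undisturbed.

Things in the scene. Friction and masses are not known exactly. Their poses are not given: they have to be found in the camera images.
- gauge_grip (a point): Depth gauge, 0.25 kg, loose: middle of its blue handle, z up. x runs along its steel base bar, y across. Handle 40 mm (x) by 24 mm (y, grasp across this), from 24 mm below to 20 mm above this point, with two horns up to 34 mm above. At the start the gauge hangs upright in the stand, the ends of its base bar resting on the two uprights.
- gauge_base (a point): Depth gauge: centre of the flat underside of its base bar (84 mm in x, 26 mm in y, 12 mm thick), 36 mm straight below gauge_grip, axes the same.
- gauge_tip (a point): Depth gauge: centre of the lower end of its flat blade, 20 mm (x) by 6 mm (y), the last 6 mm tapering to 15 x 3 mm. The blade hangs 40 mm below gauge_base when free; this point moves with it.
- reading (a joint): Sprung slide of the gauge's blade, m: 0 with the blade fully out (40 mm below the base), grows as it is pushed up, stop at 0.018. Seated, depth under the blade = 0.040 - reading. The spring pushes with 2.8 N at 0 and 0.2 N more per mm (4.8 N at 10 mm), more than the gauge's weight of 2.5 N, so the gauge must be pressed down to stay seated.
- gauge: The whole depth gauge with its blade; origin and axes as gauge_base.
- gauge_foot: The gauge's sprung blade with its pin (red end, seen between the two horns); origin at gauge_base when the reading is 0, rising with the blade.
- stand: Stand of the gauge, fixed: grey plate 110 x 60 x 8 mm, two black uprights in line along its x, tops 60 mm above the bench (the gauge's underside rests there), 48 mm clear between them, with 4 mm lips beside the base bar. Origin under its centre. It may stand to the left or to the right.
- master: Setting master, fixed: bright steel U-block 100 mm (x) by 40 mm (y) on a dark flange 140 x 46 mm. Two lands, each 25 mm long, at the ends in x, tops 45 mm above the bench; between them a recess 50 mm long in x, open along y, floor 15 mm above the bench, so a seated gauge reads 0.010. Origin under its centre. Stand and master may change places.
- master_top (a point): Setting master: point midway between the two lands at the height of their tops, 45 mm above the bench; x points from land to land. The gauge's base bar lies along this x when seated.
- guard: Guarded check fixture, fixed: dark base 140 x 140 mm, four posts, clear panes, yellow top plate 130 x 130 x 8 mm whose upper face is 176 mm above the bench; origin under its centre. The slot lies 18 mm from the plate's middle towards +y of the guard. Bolt heads 2 mm high only at the plate's corners.
- slot (a point): Centre of the slot at the upper face of the yellow plate; z up, x along the slot, y across it. Slot 22 x 8 mm right through the 8 mm plate, with a 2.5 mm chamfer round its upper edge. The disc of the unit lies 27 to 33 mm below this face, so the seated gauge reads 0.007 to 0.013.
- unit: Spring unit clamped upright in the nest inside the guard (fixed): 65 mm across, white top disc 63 mm across, 130 mm above the unit's origin (centre of its underside), with a 15 mm stem 17 mm higher in the middle; the slot lies 18 mm beside the stem.
- thread_lock: red thread-lock bottle with black cap, 36 mm across, 104 mm tall, loose bystander; origin under its foot
- spring_1: zinc-plated coil spring standing upright, 58 mm across, 109 mm tall, loose bystander; origin under it
- spring_3: zinc-plated coil spring standing upright, 58 mm across, 113 mm tall, loose bystander; origin under it
There are look-alikes about, which are no part of the job. Leave any brown, green or pink look-alike of the gauge alone.

How it is judged:
By the outcome, as a careful person would: the job done as asked, in the order asked, and still so for the second after the job is handed in, while the arm keeps its last pose, push and grip.
It also fails if it takes over 45 s, if anything falls off the work surface, if the arm or the gripper's body presses on something with over 40 N, if the wrist force passes 120 N, or if a joint passes its speed limit or range.

## Working session

There is one attempt and no reset: what is moved stays moved. The work goes in short steps, Python scripts to look and compute and a tool call to move; the robot and the scene stay as the last step left them, time stands still between calls to the robot, and variables do not carry over. Pictures are saved under pics/ and viewed, and the job is handed in when it is done.

Besides the shell and the picture viewer there is one more tool, called after "Call:" by a JSON object that holds its "fn" and its "kwargs", one argument or row to a line. arm_command: Moves the arm, as the interface text tells. Scaled input: -1 to 1 covers 0.02 m each way for a shift and 6 degrees each way for a turn. Its arguments: {"type":"object","properties":{"steps":{"type":"array","items":{"type":"array"}}},"required":["steps"]}

```bash
mkdir -p pics; cat > h.py <<'E'
import numpy as np, cv2, pickle
from station import get_obs, imaging, hand_in, arm
def snap(n,tag):
    d=imaging.get_image(n); cv2.imwrite(f'pics/{tag}.png',d['image']); pickle.dump(d,open(f'pics/{tag}.pkl','wb')); return d
def load(tag): return pickle.load(open(f'pics/{tag}.pkl','rb'))
def ray(d,u,v):
    f=d['image'].shape[0]/2/np.tan(np.radians(d['vertical_fov'])/2)
    c=np.array([(u-d['cx'])/f,(v-d['cy'])/f,1.]); T=np.array(d['pose']); r=T[:3,:3]@c
    return T[:3,3],r/np.linalg.norm(r)
def onz(d,u,v,z):
    o,r=ray(d,u,v); return o+r*(z-o[2])/r[2]
def proj(d,p):
    f=d['image'].shape[0]/2/np.tan(np.radians(d['vertical_fov'])/2)
    T=np.array(d['pose']); c=T[:3,:3].T@(np.array(p)-T[:3,3]); return np.array([d['cx']+f*c[0]/c[2],d['cy']+f*c[1]/c[2]])
E
python3 - <<'E'
from h import *
for n in('top','side'):
    d=snap(n,n+'0'); print(n,d['vertical_fov'],d['cx'],d['cy'],np.round(d['pose'],3).tolist())
    cv2.imwrite(f'pics/{n}0b.png',cv2.resize(d['image'],(800,600),interpolation=cv2.INTER_CUBIC))
print(get_obs(), arm.grasp_offset)
E
```

```text
top 50.95130236068743 256.70963654724005 192.2533648460899 [[0.016, -0.995, 0.099, 330.147], [-1.0, -0.017, -0.008, 108.988], [0.009, -0.099, -0.995, 1501.093], [0.0, 0.0, 0.0, 1.0]]
side 57.90122819377307 254.52634788582753 187.94341454684027 [[0.423, -0.751, 0.506, -42.007], [-0.906, -0.355, 0.231, -144.546], [0.006, -0.557, -0.831, 949.652], [0.0, 0.0, 0.0, 1.0]]
{'time': 0.1, 'joints': array([ 9.67010940e-01,  3.42636496e-01,  1.52492771e+00,  5.56480290e-06,
        1.27542041e+00, -1.46004537e-01]), 'joint_vel': array([-0.0012188 , -0.00094735, -0.00307297,  0.0003462 , -0.00012519,
        0.00079748]), 'tau': array([ 1.44545265e-03, -4.34447837e+01, -2.46491593e+01, -2.87353550e-04,
        4.72516389e-03, -1.22723144e-06]), 'tool_pos': array([231.79868929, 470.64838818, 230.70188648]), 'tool_rot': array([ 0.60060272,  0.37305829, -0.37396228, -0.60021338]), 'ft_force': array([-0.48672978, -0.52206223, -0.92327896]), 'moment': array([-0.00770606, -0.05350964, -0.02809833]), 'finger_gap': 84.58621192247423} 18.700000000000003
```

View pics/top0b.png

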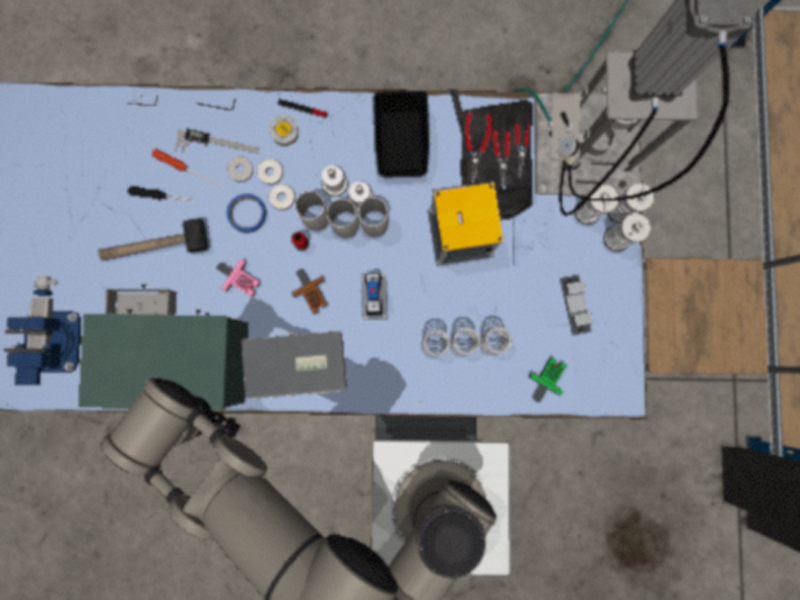

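View pics/side0b.png

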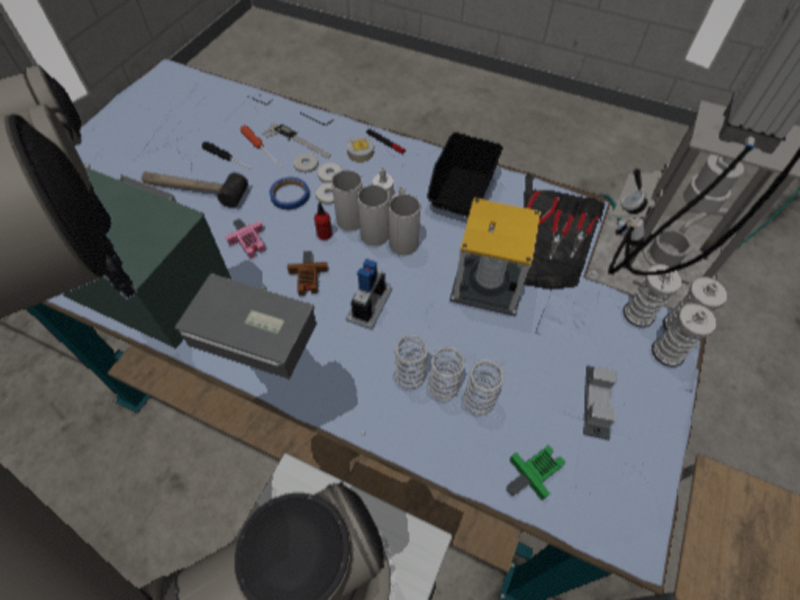

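Candidates for the gauge (800x600 top view): the blue one in the black stand at (373,292), and loose look-alikes in brown (311,290), pink (240,277) and green (548,376). The blue one in the stand fits the description. The master is at (576,303) and the guard at (467,217). I'll check with close crops.

```bash
python3 - <<'E'
from h import *
t=load('top0')['image'];s=load('side0')['image']
def c(im,u,v,r=28): return cv2.resize(im[int(v)-r:int(v)+r,int(u)-r:int(u)+r],(390,390),interpolation=cv2.INTER_NEAREST)
k=.64
a=[c(t,373*k,292*k,22),c(t,576*k,303*k,22),c(t,467*k,222*k,32)]
b=[c(s,368*k,290*k,25),c(s,600*k,400*k,28),c(s,500*k,250*k,40)]
a=[cv2.resize(x,(266,266)) for x in a];b=[cv2.resize(x,(266,266)) for x in b]
cv2.imwrite('pics/crop0.png',np.vstack([np.hstack(a),np.hstack(b)]))
E
```

```text
(no output)
```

View pics/crop0.png

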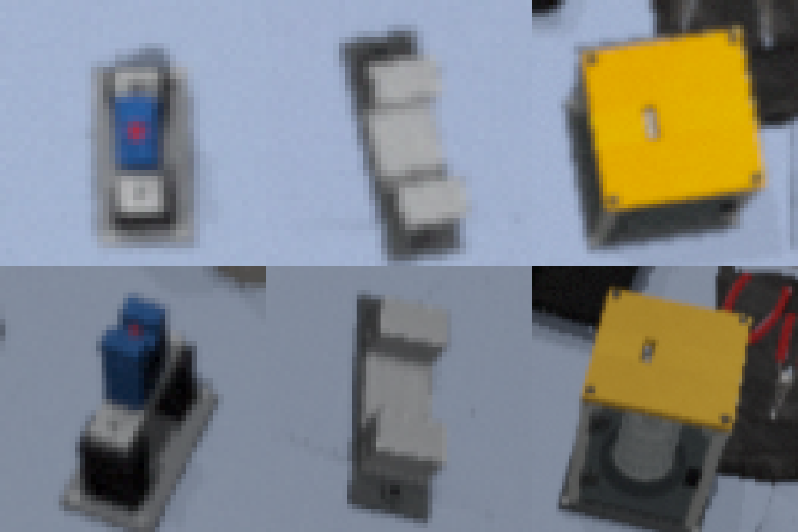

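The crop confirms it: a blue handle with a red pin sits in the black stand, with a steel bar along image-up. The master is a U-block, and the slot is a small light blob left of the plate's middle. Next I measure them.

```bash
python3 - <<'E'
from h import *
from collections import namedtuple
T=load('top0');S=load('side0')
def tri(a,b):
    (o1,r1),(o2,r2)=ray(T,*a),ray(S,*b)
    A=np.stack([r1,-r2],1);s=np.linalg.lstsq(A,o2-o1,rcond=None)[0]
    p,q=o1+s[0]*r1,o2+s[1]*r2; return (p+q)/2,p-q
def mask(d,lo,hi,box):
    h=cv2.cvtColor(d['image'],cv2.COLOR_BGR2HSV); m=cv2.inRange(h,lo,hi); z=np.zeros_like(m); x0,y0,x1,y1=box; z[y0:y1,x0:x1]=m[y0:y1,x0:x1]; return z
def cen(m): M=cv2.moments(m,True); return M['m10']/M['m00'],M['m01']/M['m00'],M['m00']
# yellow
for n,d,b in(('top',T,(270,110,330,170)),('side',S,(290,120,350,180))):
    m=mask(d,(18,120,100),(32,255,255),b)
    cs,h=cv2.findContours(m,cv2.RETR_CCOMP,cv2.CHAIN_APPROX_NONE)
    c=max(cs,key=cv2.contourArea)
    hull=cv2.convexHull(c); 
    ap=cv2.approxPolyN(c,4) if hasattr(cv2,'approxPolyN') else None
    pts=ap.reshape(-1,2).astype(float)
    W=np.array([onz(d,*p,176) for p in pts]); print(n,'plate corners',W[:,:2].round(1).tolist(),'cen',W.mean(0).round(1), 'edges',np.round(np.linalg.norm(W-np.roll(W,-1,0),axis=1),1))
    e=[np.degrees(np.arctan2(*(W[(i+1)%4]-W[i])[[1,0]]))%90 for i in range(4)];print(' ang',np.round(e,2))
    f=np.zeros_like(m);cv2.drawContours(f,[c],-1,255,-1); cx=cen(f);print(' area cen',onz(d,cx[0],cx[1],176).round(1))
    # slot: non-yellow interior holes near middle
    for i,cc in enumerate(cs):
        if h[0][i][3]>=0:
            g=np.zeros_like(m);cv2.drawContours(g,[cc],-1,255,-1);g&=~m
            if g.any(): q=cen(g);print(' hole',np.round(q,2),onz(d,q[0],q[1],176).round(1))
# blue
for n,d,b in(('top',T,(225,165,255,205)),('side',S,(225,160,250,195))):
    m=mask(d,(100,140,40),(125,255,255),b);q=cen(m);print(n,'blue',np.round(q,2),onz(d,q[0],q[1],120).round(1),cv2.minAreaRect(cv2.findNonZero(m)))
    m=mask(d,(0,120,80),(10,255,255),b)|mask(d,(165,100,80),(180,255,255),b)
    if m.any(): q=cen(m);print('red',np.round(q,2))
E
```

```text
top plate corners [[590.9, -120.8], [568.2, 12.7], [697.2, 37.5], [727.4, -97.2]] cen [645.9 -42.  176. ] edges [135.4 131.4 138.  138.5]
 ang [ 9.64 10.88 12.61  9.82]
 area cen [645.9 -41.3 176. ]
 hole [294.06 139.19  16.  ] [642.9 -23.7 176. ]
side plate corners [[719.5, -96.4], [587.8, -115.6], [567.3, 11.0], [697.5, 35.9]] cen [643.  -41.3 176. ] edges [133.  128.3 132.6 134.1]
 ang [ 8.32  9.22 10.83  9.43]
 area cen [639.6 -43.5 176. ]
 hole [337.5 165.5   4. ] [ 597.9 -108.1  176. ]
 hole [297.   156.75   4.  ] [578.6   6.2 176. ]
 hole [314.15 146.    13.  ] [637.7 -24.6 176. ]
top blue [238.4 185.1  50. ] [491.4 161.7 120. ] ((238.0, 185.5), (11.0, 6.0), 90.0)
red [238.  185.5   2. ]
side blue [234.14 175.98 125.  ] [476.5 158.4 120. ] ((233.72305297851562, 175.51539611816406), (9.384519577026367, 18.155099868774414), 15.255120277404785)
red [235. 171.   1.]
```

```bash
python3 - <<'E'
from h import *
for n,(u,v) in {'top':(239,187),'side':(236,186)}.items():
    d=load(n+'0')['image'];r=20
    cv2.imwrite(f'pics/g_{n}.png',cv2.resize(d[v-r:v+r,u-r:u+r],(600,600),interpolation=cv2.INTER_NEAREST))
for n,(u,v) in {'top':(369,194),'side':(384,256)}.items():
    d=load(n+'0')['image'];r=25
    cv2.imwrite(f'pics/m_{n}.png',cv2.resize(d[v-r:v+r,u-r:u+r],(600,600),interpolation=cv2.INTER_NEAREST))
a=[cv2.resize(cv2.imread(f'pics/{k}.png'),(300,300),interpolation=cv2.INTER_NEAREST) for k in('g_top','g_side','m_top','m_side')]
cv2.imwrite('pics/gm.png',np.vstack([np.hstack(a[:2]),np.hstack(a[2:])]))
E
```

```text
(no output)
```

View pics/gm.png

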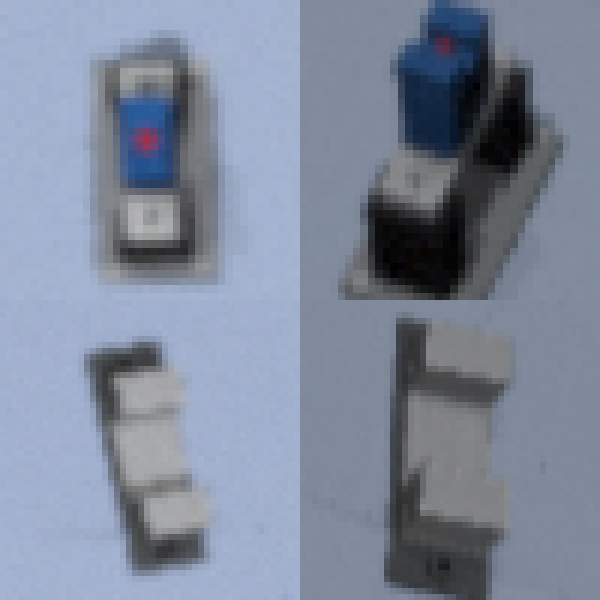

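```bash
python3 - <<'E'
from h import *
T=load('top0');S=load('side0')
def w(d,o,s,pts,z): return np.array([onz(d,o[0]+p[0]/s-.5,o[1]+p[1]/s-.5,z) for p in pts])
def show(n,A):print(n,A[:,:2].round(1).tolist(),A.mean(0).round(1))
def ang(a,b):return np.degrees(np.arctan2(b[1]-a[1],b[0]-a[0])).round(2)
B=w(T,(219,167),7.5,[(119,238),(182,238),(175,62),(119,62)],72);show('bar',B);print(ang(B[:2].mean(0),B[2:].mean(0)))
P=w(T,(219,167),7.5,[(97,58),(213,62),(217,280),(98,277)],8);show('plate',P);print(ang(P[2:].mean(0),P[:2].mean(0)))
R=w(T,(219,167),7.5,[(147,140)],120);show('red',R)
# handle top horns blue top
H=w(T,(219,167),7.5,[(119,98),(175,98),(172,187),(121,187)],130);show('blue130',H)
B=w(S,(216,166),7.5,[(370,205),(442,208)],72);show('side bar near',B)
R=w(S,(216,166),7.5,[(445,45)],125);show('side red',R)
M=w(T,(344,169),6,[(110,75),(172,68),(212,230),(152,240)],45);show('master',M);print(ang(M[2:].mean(0),M[:2].mean(0)))
M=w(S,(359,231),6,[(425,20+3),(510-0,35),(508,244),(422,220)],45)
M=w(S,(359,231),6,[(425-300,25),(510-300,36),(508-300,244),(420-300,222)],45);show('masterS',M);print(ang(M[2:].mean(0),M[:2].mean(0)))
F=w(T,(344,169),6,[(87,54),(157,43),(205,258),(135,271)],6);show('flange',F);print(ang(F[2:].mean(0),F[:2].mean(0)))
o=get_obs();from scipy.spatial.transform import Rotation as Ro
print(Ro.from_quat(o['tool_rot']).as_matrix().round(4))
E
```

```text
bar [[449.7, 176.9], [450.2, 147.0], [534.4, 152.0], [533.9, 178.7]] [492.  163.7  72. ]
2.31
plate [[544.9, 192.8], [543.9, 135.0], [435.0, 131.0], [435.5, 189.9]] [489.8 162.2   8. ]
1.82
red [[491.1, 162.7]] [491.1 162.7 120. ]
blue130 [[509.0, 175.5], [509.5, 149.9], [468.6, 150.5], [468.2, 173.7]] [488.8 162.4 130. ]
side bar near [[490.2, 63.9], [501.2, 37.1]] [495.7  50.5  72. ]
side red [[539.3, 55.3]] [539.3  55.3 125. ]
master [[522.9, -285.5], [527.9, -323.4], [429.5, -346.4], [422.8, -310.0]] [ 475.8 -316.3   45. ]
13.46
masterS [[516.2, -287.2], [527.8, -325.6], [423.9, -347.7], [417.2, -309.1]] [ 471.3 -317.4   45. ]
12.21
flange [[541.1, -281.8], [548.8, -325.7], [414.7, -354.0], [405.9, -310.4]] [ 477.6 -318.     6. ]
11.93
[[ 4.42e-01 -8.00e-04 -8.97e-01]
 [ 8.97e-01 -1.10e-03  4.42e-01]
 [-1.40e-03 -1.00e+00  2.00e-04]]
```

```bash
cat >> h.py <<'E'
from scipy.spatial.transform import Rotation as Ro
def delta(p):
    """tool-axis mm from measured TCP to world p"""
    o=get_obs();R=Ro.from_quat(o['tool_rot']).as_matrix();x=R[:,0]
    print('t',round(float(o['time']),2),'tcp',o['tool_pos'].round(1),'jawyaw',np.degrees(np.arctan2(x[1],x[0])).round(2),'tilt(tool y)',R[:,1].round(4),'gap',round(float(o['finger_gap']),1),'F',o['ft_force'].round(1),'M',o['moment'].round(2))
    d=R.T@(np.array(p)-o['tool_pos']); print('tool mm',d.round(1),'units',(d/20).round(3)); return d
E
python3 - <<'E'
from h import *
# expected after rotation
x=np.radians(92);R=np.array([[np.cos(x),np.sin(x),0],[0,0,-1]]);z=np.cross(R[0],R[1]);R=np.vstack([R,z])
print(R@(np.array([490.5,162.5,200])-np.array([232,471,231]))/20)
E
```

```text
[-15.8666795   1.55      -12.3788017]
```

Call:
{"fn": "arm_command", "kwargs": {
  "steps": [
    [[0,-0.2,0],[0,-0.94,0],1],
    [[0,-0.2,0],[0,-0.94,0],1],
    [[0,-0.2,0],[0,-0.94,0],1],
    [[0,-0.2,0],[0,-0.94,0],1],
    [[0,-0.2,0],[0,-0.94,0],1]
  ]
}}

```text
time: 0.6
tool_pos: [231.9, 470.7, 251.1]
tool_rot: [-0.49, -0.509, 0.51, 0.49]
ft_force: [0.9, -0.2, -0.1]
finger_gap: 85.0
```

Call:
{"fn": "arm_command", "kwargs": {
  "steps": [
    [[-0.5,0,-0.4],[0,0,0],1],
    [[-1,0,-0.8],[0,0,0],1],
    [[-1,0,-0.8],[0,0,0],1],
    [[-1,0,-0.8],[0,0,0],1],
    [[-1,0,-0.8],[0,0,0],1],
    [[-1,0,-0.8],[0,0,0],1],
    [[-1,0,-0.8],[0,0,0],1],
    [[-1,0,-0.8],[0,0,0],1],
    [[-1,0,-0.8],[0,0,0],1],
    [[-1,0,-0.8],[0,0,0],1],
    [[-1,0,-0.8],[0,0,0],1],
    [[-1,0,-0.8],[0,0,0],1]
  ]
}}

```text
time: 1.8
tool_pos: [424.3, 245.6, 250.9]
tool_rot: [-0.492, -0.507, 0.508, 0.492]
ft_force: [-0.3, 0.3, 0.3]
finger_gap: 85.7
```

```bash
python3 - <<'E'
from h import *
delta([490.5,162.5,200])
E
```

```text
t 1.8 tcp [424.3 245.6 250.9] jawyaw 91.78 tilt(tool y) [-7.e-04 -5.e-04 -1.e+00] gap 85.7 F [-0.3  0.3  0.3] M [ 0.04 -0.01 -0.01]
tool mm [-85.1  50.9 -63.6] units [-4.256  2.544 -3.18 ]
```

Call:
{"fn": "arm_command", "kwargs": {
  "steps": [
    [[-1,0.5,-0.75],[0,0,0],1],
    [[-1,0.5,-0.75],[0,0,0],1],
    [[-1,0.5,-0.75],[0,0,0],1],
    [[-0.7,0.5,-0.5],[0,0,0],1],
    [[0,0,0],[0,0,0],1],
    [[0,0,0],[0,0,0],1]
  ]
}}

```text
time: 2.4
tool_pos: [481.0, 174.8, 211.0]
tool_rot: [-0.492, -0.507, 0.508, 0.492]
ft_force: [-0.1, 0.7, -0.1]
finger_gap: 85.3
```

```bash
python3 - <<'E'
from h import *
delta([490.5,162.5,78])
for n in('side','top'):
    d=snap(n,n+'1');print(proj(d,get_obs()['tool_pos']))
d=load('side1')['image'];r=40
a=cv2.resize(d[135:215,200:280],(400,400),interpolation=cv2.INTER_CUBIC);e=load('top1')['image']
b=cv2.resize(e[145:225,200:280],(400,400),interpolation=cv2.INTER_CUBIC)
cv2.imwrite('pics/c1.png',np.hstack([a,b]))
S=load('side0');print(onz(S,216+145/7.5-.5,166+45/7.5-.5,118))
E
```

```text
t 2.4 tcp [481.  174.8 211. ] jawyaw 91.8 tilt(tool y) [-0.0012 -0.     -1.    ] gap 85.3 F [-0.1  0.7 -0.1] M [-0.01  0.05 -0.03]
tool mm [-12.6 133.   -9.3] units [-0.628  6.649 -0.464]
[227.95421553 153.1190997 ]
[232.9706225  184.89665662]
[493.2735729  164.67957772 118.        ]
```

View pics/c1.png

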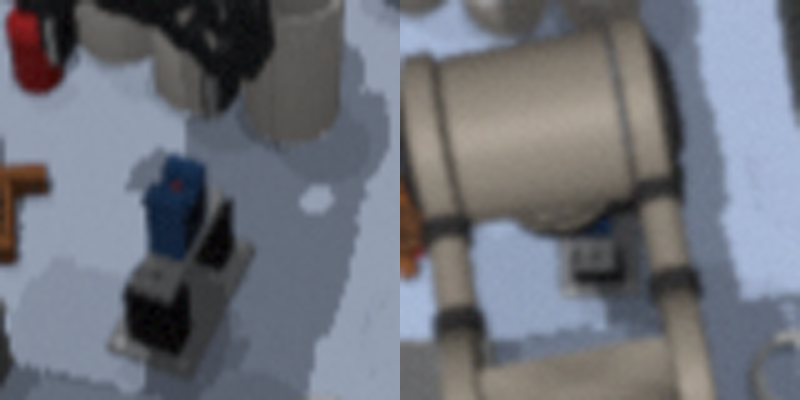

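The side view shows the gripper above and beyond the gauge, with the jaws clear of it. I'll descend over the handle.

Call:
{"fn": "arm_command", "kwargs": {
  "steps": [
    [[-0.6,0.65,-0.5],[0,0,0],1],
    [[0,1,0],[0,0,0],1],
    [[0,1,0],[0,0,0],1],
    [[0,1,0],[0,0,0],1],
    [[0,0,0],[0,0,0],1]
  ]
}}

```text
time: 3.0
tool_pos: [490.1, 163.3, 135.7]
tool_rot: [-0.49, -0.507, 0.51, 0.492]
ft_force: [-1.5, 0.5, 0.2]
finger_gap: 85.4
```

```bash
python3 - <<'E'
from h import *
delta([491,163,78])
d=snap('side','side2')['image']
cv2.imwrite('pics/c2.png',cv2.resize(d[125:215,190:280],(600,600),interpolation=cv2.INTER_CUBIC))
E
```

```text
t 3.0 tcp [490.1 163.3 135.7] jawyaw 91.99 tilt(tool y) [-0.0052 -0.001  -1.    ] gap 85.4 F [-1.5  0.5  0.2] M [-0.01  0.06 -0.03]
tool mm [-0.3 57.6 -1.1] units [-0.016  2.882 -0.057]
```

View pics/c2.png

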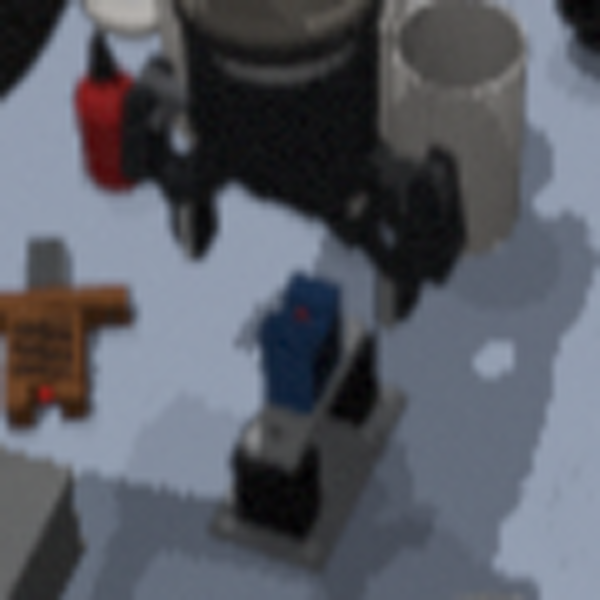

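The fingers straddle the handle, with tips at crop (205,250) and (395,310) and the handle at (300,310). I'll descend and close.

Call:
{"fn": "arm_command", "kwargs": {
  "steps": [
    [[0,1,0],[0,0,0],1],
    [[0,1,0],[0,0,0],1],
    [[0,0.85,-0.04],[0,0,0],1],
    [[0,0,0],[0,0,0],1],
    [[0,0,0],[0,0,0],1]
  ]
}}

```text
time: 3.55
tool_pos: [493.3, 163.9, 82.3]
tool_rot: [0.492, 0.509, -0.508, -0.491]
ft_force: [-0.1, -0.7, -0.6]
finger_gap: 85.5
```

```bash
python3 - <<'E'
from h import *
delta([491,163,78])
E
```

```text
t 3.55 tcp [493.3 163.9  82.3] jawyaw 91.98 tilt(tool y) [ 1.4e-03  3.0e-04 -1.0e+00] gap 85.5 F [-0.1 -0.7 -0.6] M [-0.03  0.01  0.05]
tool mm [-0.8  4.3  2.3] units [-0.04   0.217  0.115]
```

Call:
{"fn": "arm_command", "kwargs": {
  "steps": [
    [[0,0,0],[0,0,0],-1],
    [[0,0,0],[0,0,0],-1],
    [[0,0,0],[0,0,0],-1],
    [[0,0,0],[0,0,0],-1],
    [[0,0,0],[0,0,0],-1],
    [[0,0,0],[0,0,0],-1],
    [[0,0,0],[0,0,0],-1],
    [[0,0,0],[0,0,0],-1]
  ]
}}

```text
time: 4.35
tool_pos: [492.8, 163.9, 81.8]
tool_rot: [0.491, 0.509, -0.508, -0.491]
ft_force: [-1.0, 1.2, 5.7]
finger_gap: 23.3
```

```bash
python3 - <<'E'
from h import *
delta([491,163,78])
d=snap('side','side3')['image']
cv2.imwrite('pics/c3.png',cv2.resize(d[125:215,190:280],(600,600),interpolation=cv2.INTER_CUBIC))
E
```

```text
t 4.35 tcp [492.8 163.9  81.8] jawyaw 91.97 tilt(tool y) [ 9.e-04  3.e-04 -1.e+00] gap 23.3 F [-1.   1.2  5.7] M [0.02 0.16 0.07]
tool mm [-0.8  3.8  1.9] units [-0.041  0.19   0.093]
```

View pics/c3.png

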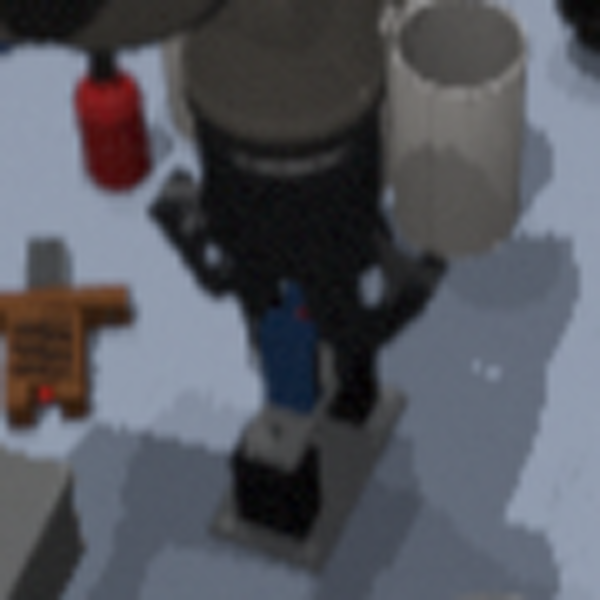

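Gripped, gap 23.3 mm. Now I lift it.

Call:
{"fn": "arm_command", "kwargs": {
  "steps": [
    [[0,-0.3,0],[0,0,0],-1],
    [[0,-0.6,0],[0,0,0],-1],
    [[0,-1,0],[0,0,0],-1],
    [[0,-1,0],[0,0,0],-1],
    [[0,-1,0],[0,0,0],-1],
    [[0,-1,0],[0,0,0],-1],
    [[0,-1,0],[0,0,0],-1],
    [[0,-1,0],[0,0,0],-1],
    [[0,0,0],[0,0,0],-1]
  ]
}}

```text
time: 5.3
tool_pos: [493.8, 163.9, 222.3]
tool_rot: [0.493, 0.51, -0.507, -0.49]
ft_force: [0.7, 0.6, -3.2]
finger_gap: 23.4
```

```bash
python3 - <<'E'
from h import *
delta([474,-317,215])
d=snap('side','side4')['image']
cv2.imwrite('pics/c4.png',cv2.resize(d[85:205,180:300],(600,600),interpolation=cv2.INTER_CUBIC))
E
```

```text
t 5.3 tcp [493.8 163.9 222.3] jawyaw 91.97 tilt(tool y) [ 0.0055  0.001  -1.    ] gap 23.4 F [ 0.7  0.6 -3.2] M [-0.03  0.02 -0.02]
tool mm [-480.     6.7   36.4] units [-23.999   0.336   1.818]
```

View pics/c4.png

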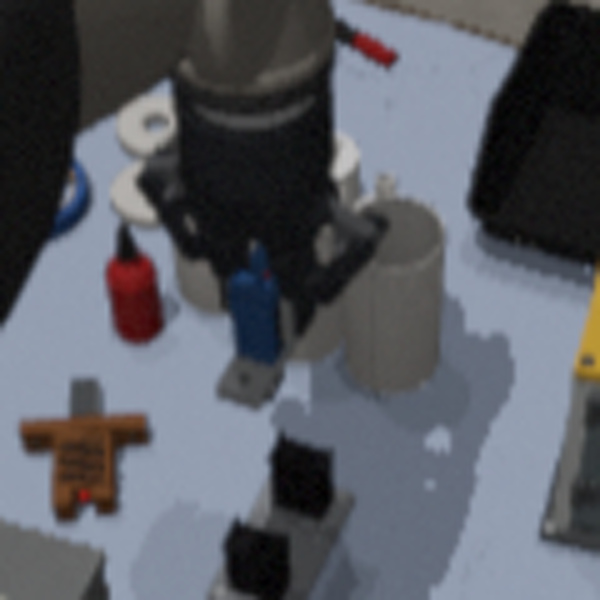

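The gauge is out of the stand and hangs upright; its bar end shows at crop (250,380). Next I carry it to above the master.

Call:
{"fn": "arm_command", "kwargs": {
  "steps": [
    [[-0.5,0,0.1],[0,0,0],-1],
    [[-1,0,0.1],[0,0,0],-1],
    [[-1,0,0.1],[0,0,0],-1],
    [[-1,0,0.1],[0,0,0],-1],
    [[-1,0,0.1],[0,0,0],-1],
    [[-1,0,0.1],[0,0,0],-1],
    [[-1,0,0.1],[0,0,0],-1],
    [[-1,0,0.1],[0,0,0],-1],
    [[-1,0,0.1],[0,0,0],-1],
    [[-1,0,0.1],[0,0,0],-1],
    [[-1,0,0.1],[0,0,0],-1],
    [[-1,0,0.1],[0,0,0],-1]
  ]
}}

```text
time: 6.55
tool_pos: [475.2, -68.1, 217.9]
tool_rot: [-0.49, -0.508, 0.509, 0.492]
ft_force: [0.5, -0.2, -3.1]
finger_gap: 22.9
```

Call:
{"fn": "arm_command", "kwargs": {
  "steps": [
    [[-1,0,0.1],[0,0,0],-1],
    [[-1,0,0.1],[0,0,0],-1],
    [[-1,0,0.1],[0,0,0],-1],
    [[-1,0,0.1],[0,0,0],-1],
    [[-1,0,0.1],[0,0,0],-1],
    [[-1,0,0.1],[0,0,0],-1],
    [[-1,0,0],[0,0,0],-1],
    [[-1,0,0],[0,0,0],-1],
    [[-1,0,0],[0,0,0],-1],
    [[-1,0,0],[0,0,0],-1],
    [[-0.9,0,0],[0,0,0],-1],
    [[0,0,0],[0,-0.85,0],-1]
  ]
}}

```text
time: 7.75
tool_pos: [471.5, -287.9, 218.4]
tool_rot: [-0.468, -0.529, 0.53, 0.469]
ft_force: [-0.6, 0.6, -2.8]
finger_gap: 23.4
```

Call:
{"fn": "arm_command", "kwargs": {
  "steps": [
    [[0,0,0],[0,-0.87,0],-1],
    [[0,0,0],[0,0,0],-1],
    [[0,0,0],[0,0,0],-1]
  ]
}}

```text
time: 8.05
tool_pos: [471.8, -285.4, 218.9]
tool_rot: [0.444, 0.55, -0.55, -0.445]
ft_force: [-0.1, -0.3, -2.4]
finger_gap: 23.2
```

```bash
python3 - <<'E'
from h import *
delta([474,-317,215])
d=snap('side','side5')['image']
a=cv2.resize(d[160:310,310:460],(400,400),interpolation=cv2.INTER_CUBIC)
d=snap('top','top5')['image']
b=cv2.resize(d[134:254,310:430],(400,400),interpolation=cv2.INTER_CUBIC)
cv2.imwrite('pics/c5.png',np.hstack([a,b]))
E
```

```text
t 8.05 tcp [ 471.8 -285.4  218.9] jawyaw 102.15 tilt(tool y) [-5.e-04  5.e-04 -1.e+00] gap 23.2 F [-0.1 -0.3 -2.4] M [ 0. -0. -0.]
tool mm [-31.3   3.9   4.5] units [-1.566  0.196  0.223]
```

View pics/c5.png

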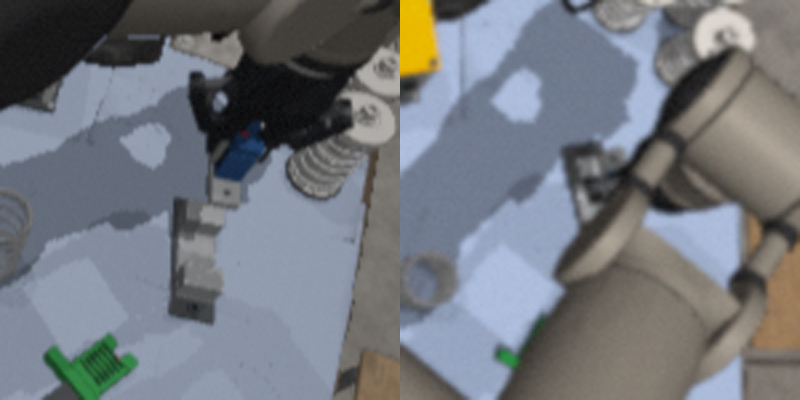

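Call:
{"fn": "arm_command", "kwargs": {
  "steps": [
    [[-0.8,0,0.07],[0,0,0],-1],
    [[-0.77,0.5,0.07],[0,0,0],-1],
    [[0,1,0],[0,0,0],-1],
    [[0,1,0],[0,0,0],-1],
    [[0,1,0],[0,0,0],-1],
    [[0,1,0],[0,0,0],-1],
    [[0,0.5,0],[0,0,0],-1],
    [[0,0,0],[0,0,0],-1],
    [[0,0,0],[0,0,0],-1]
  ]
}}

```text
time: 9.05
tool_pos: [476.2, -317.2, 119.6]
tool_rot: [0.444, 0.551, -0.551, -0.443]
ft_force: [0.7, -0.2, -2.9]
finger_gap: 23.8
```

```bash
python3 - <<'E'
from h import *
delta([475.5,-317,66.8])
D=snap('side','side6');d=D['image']
cv2.imwrite('pics/c6.png',cv2.resize(d[205:305,330:430],(600,600),interpolation=cv2.INTER_CUBIC))
E
```

```text
t 9.05 tcp [ 476.2 -317.2  119.6] jawyaw 102.27 tilt(tool y) [ 5.e-04 -4.e-04 -1.e+00] gap 23.8 F [ 0.7 -0.2 -2.9] M [ 0.02  0.02 -0.01]
tool mm [ 0.4 52.8  0.7] units [0.018 2.638 0.034]
```

View pics/c6.png

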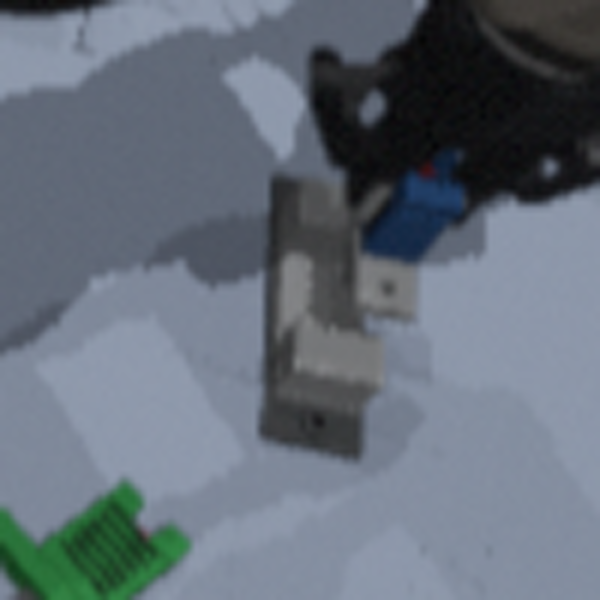

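```bash
python3 - <<'E'
from h import *
d=load('side6')
for a in[(358,300),(417,318)]:
    print(onz(d,330+a[0]/6-.5,205+a[1]/6-.5,109.8).round(1))
u=np.array([np.cos(np.radians(12.3)),np.sin(np.radians(12.3))]);n=np.array([-u[1],u[0]])
c=np.array([476.2,-317.2])-1.8*u
print('expected corners',c-42*u+13*n,c-42*u-13*n)
E
```

```text
[ 430.9 -313.8  109.8]
[ 433.5 -338.6  109.8]
expected corners [ 430.63600882 -313.82913845] [ 436.17479886 -339.23232339]
```

The bar's near-end corners match the expected positions within about 2 mm, so I'll press down onto the master.

Call:
{"fn": "arm_command", "kwargs": {
  "steps": [
    [[0,0.8,0],[0,0,0],-1],
    [[0,0.8,0],[0,0,0],-1],
    [[0,0.5,0],[0,0,0],-1],
    [[0,0.3,0],[0,0,0],-1],
    [[0,0.1,0],[0,0,0],-1],
    [[0,0,0],[0,0,0],-1],
    [[0,0,0],[0,0,0],-1]
  ]
}}

```text
time: 9.8
tool_pos: [476.3, -316.8, 70.2]
tool_rot: [0.444, 0.551, -0.551, -0.443]
ft_force: [-0.7, -0.4, 2.6]
finger_gap: 23.5
```

```bash
python3 - <<'E'
from h import *
delta([475.5,-317,66.8])
E
```

```text
t 9.8 tcp [ 476.3 -316.8   70.2] jawyaw 102.29 tilt(tool y) [ 1.e-03 -8.e-04 -1.e+00] gap 23.5 F [-0.7 -0.4  2.6] M [ 0.16  0.15 -0.05]
tool mm [-0.   3.4  0.8] units [-0.002  0.168  0.039]
```

Call:
{"fn": "arm_command", "kwargs": {
  "steps": [
    [[0,0.05,0],[0,0,0],-1],
    [[0,0.05,0],[0,0,0],-1],
    [[0,0.05,0],[0,0,0],-1],
    [[0,0,0],[0,0,0],-1]
  ]
}}

```text
time: 10.2
tool_pos: [476.2, -316.7, 66.8]
tool_rot: [0.444, 0.551, -0.551, -0.443]
ft_force: [-0.9, 0.7, 4.4]
finger_gap: 23.4
```

Call:
{"fn": "arm_command", "kwargs": {
  "steps": [
    [[0,0.05,0],[0,0,0],-1],
    [[0,0,0],[0,0,0],-1]
  ]
}}

```text
time: 10.4
tool_pos: [476.2, -316.8, 66.8]
tool_rot: [-0.444, -0.551, 0.551, 0.443]
ft_force: [-2.6, 2.3, 12.4]
finger_gap: 23.2
```

```bash
python3 - <<'E'
from h import *
delta([475.5,-317,66.8])
E
```

```text
t 10.4 tcp [ 476.2 -316.8   66.8] jawyaw 102.29 tilt(tool y) [ 0.0012 -0.001  -1.    ] gap 23.2 F [-2.6  2.3 12.4] M [0.48 0.54 0.04]
tool mm [-0.1 -0.   0.8] units [-0.003 -0.001  0.038]
```

TCP z stopped at 66.8 as computed and the force rose sharply, so it looks seated. I'll press slightly more, hold, and look.

Call:
{"fn": "arm_command", "kwargs": {
  "steps": [
    [[0,0.03,0],[0,0,0],-1],
    [[0,0,0],[0,0,0],-1],
    [[0,0,0],[0,0,0],-1],
    [[0,0,0],[0,0,0],-1],
    [[0,0,0],[0,0,0],-1]
  ]
}}

```text
time: 10.9
tool_pos: [476.3, -316.8, 66.8]
tool_rot: [-0.444, -0.551, 0.551, 0.443]
ft_force: [-4.4, 3.5, 17.2]
finger_gap: 23.4
```

```bash
python3 - <<'E'
from h import *
delta([475.5,-317,66.8])
D=snap('side','side7');d=D['image']
cv2.imwrite('pics/c7.png',cv2.resize(d[215:295,350:430],(600,600),interpolation=cv2.INTER_CUBIC))
E
```

```text
t 10.9 tcp [ 476.3 -316.8   66.8] jawyaw 102.3 tilt(tool y) [ 0.0014 -0.0012 -1.    ] gap 23.4 F [-4.4  3.5 17.2] M [ 0.62  0.77 -0.01]
tool mm [-0.1  0.   0.8] units [-0.003  0.     0.039]
```

View pics/c7.png

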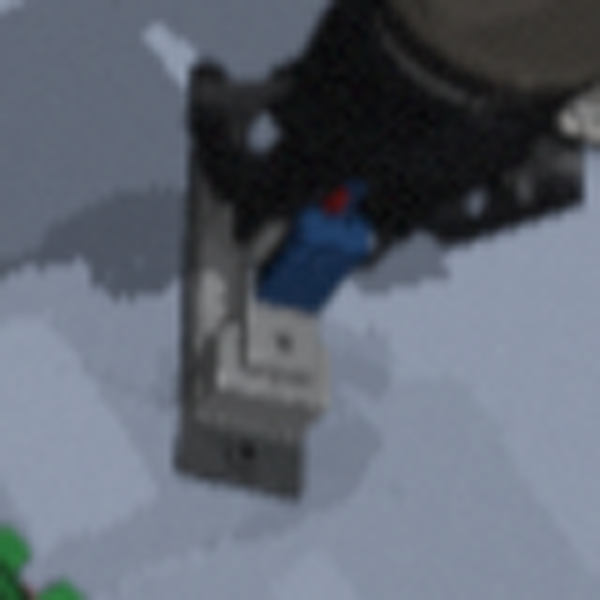

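The base bar sits flat on the land with a few mm of land showing beyond it at crop (280,390). The red pin at (338,200) has risen out of the horns. It held 0.5 s at 17 N, so the master step is proved. Next I lift to above guard height.

Call:
{"fn": "arm_command", "kwargs": {
  "steps": [
    [[0,-0.2,0],[0,0,0],-1],
    [[0,-0.5,0],[0,0,0],-1],
    [[0,-1,0],[0,0,0],-1],
    [[0,-1,0],[0,0,0],-1],
    [[0,-1,0],[0,0,0],-1],
    [[0,-1,0],[0,0,0],-1],
    [[0,-1,0],[0,0,0],-1],
    [[0,-1,0],[0,0,0],-1],
    [[0,-1,0],[0,0,0],-1],
    [[0,-1,0],[0,0,0],-1],
    [[0,-1,0],[0,0,0],-1],
    [[0,-1,0],[0,0,0],-1]
  ]
}}

```text
time: 12.15
tool_pos: [475.5, -316.1, 279.0]
tool_rot: [0.443, 0.551, -0.551, -0.444]
ft_force: [0.5, -0.6, -2.5]
finger_gap: 23.4
```

Call:
{"fn": "arm_command", "kwargs": {
  "steps": [
    [[0,0,0],[0,0.37,0],-1],
    [[0,0,0],[0,0,0],-1]
  ]
}}

```text
time: 12.35
tool_pos: [475.8, -316.4, 278.8]
tool_rot: [0.454, 0.542, -0.542, -0.454]
ft_force: [-0.3, 0.9, -3.0]
finger_gap: 23.3
```

```bash
python3 - <<'E'
from h import *
delta([643.5,-24,280])
E
```

```text
t 12.35 tcp [ 475.8 -316.4  278.8] jawyaw 100.05 tilt(tool y) [-2.e-04  3.e-04 -1.e+00] gap 23.3 F [-0.3  0.9 -3. ] M [0.05 0.01 0.05]
tool mm [ 258.6   -1.1 -216.2] units [ 12.93   -0.057 -10.809]
```

Call:
{"fn": "arm_command", "kwargs": {
  "steps": [
    [[0.5,0,-0.4],[0,0,0],-1],
    [[0.98,0,-0.82],[0,0,0],-1],
    [[0.98,0,-0.82],[0,0,0],-1],
    [[0.98,0,-0.82],[0,0,0],-1],
    [[0.98,0,-0.82],[0,0,0],-1],
    [[0.98,0,-0.82],[0,0,0],-1],
    [[0.98,0,-0.82],[0,0,0],-1],
    [[0.98,0,-0.82],[0,0,0],-1],
    [[0.98,0,-0.82],[0,0,0],-1],
    [[0.98,0,-0.82],[0,0,0],-1],
    [[0.98,0,-0.82],[0,0,0],-1],
    [[0.98,0,-0.82],[0,0,0],-1]
  ]
}}

```text
time: 13.55
tool_pos: [622.0, -59.3, 277.7]
tool_rot: [-0.453, -0.542, 0.542, 0.455]
ft_force: [0.3, -0.4, -2.7]
finger_gap: 23.6
```

Call:
{"fn": "arm_command", "kwargs": {
  "steps": [
    [[0.98,0,-0.82],[0,0,0],-1],
    [[0.6,0,-0.5],[0,0,0],-1],
    [[0,0,0],[0,0,0],-1],
    [[0,0,0],[0,0,0],-1]
  ]
}}

```text
time: 13.95
tool_pos: [642.1, -25.6, 278.1]
tool_rot: [-0.454, -0.542, 0.543, 0.454]
ft_force: [-0.1, -0.0, -2.9]
finger_gap: 23.3
```

```bash
python3 - <<'E'
from h import *
delta([643.5,-24,260])
D=snap('side','side8');d=D['image']
a=cv2.resize(d[100:180,270:350],(400,400),interpolation=cv2.INTER_CUBIC)
d=snap('top','top8')['image']
b=cv2.resize(d[100:180,255:335],(400,400),interpolation=cv2.INTER_CUBIC)
cv2.imwrite('pics/c8.png',np.hstack([a,b]))
E
```

```text
t 13.95 tcp [642.1 -25.6 278.1] jawyaw 100.12 tilt(tool y) [-1.4e-03 -2.0e-04 -1.0e+00] gap 23.3 F [-0.1 -0.  -2.9] M [0.04 0.   0.02]
tool mm [ 1.4 18.1 -1.7] units [ 0.068  0.905 -0.085]
```

View pics/c8.png

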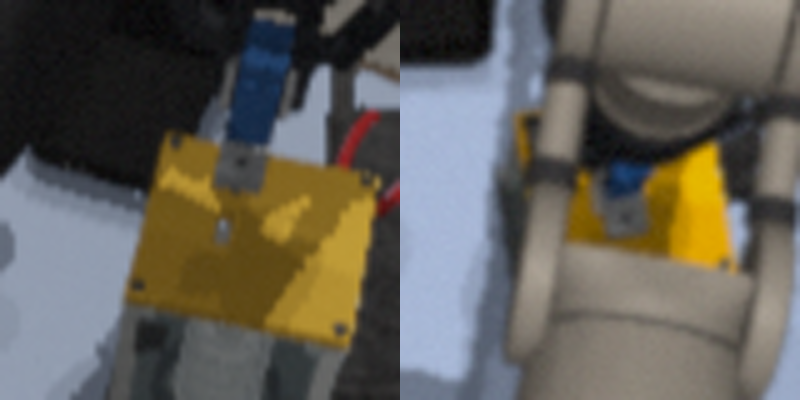

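```bash
python3 - <<'E'
from h import *
d=load('side8')['image'][125:160,300:335]
cv2.imwrite('pics/c9.png',cv2.resize(d,(595,595),interpolation=cv2.INTER_NEAREST))
d=load('top8')['image'][125:160,280:315]
cv2.imwrite('pics/c9t.png',cv2.resize(d,(595,595),interpolation=cv2.INTER_NEAREST))
E
```

```text
(no output)
```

View pics/c9.png

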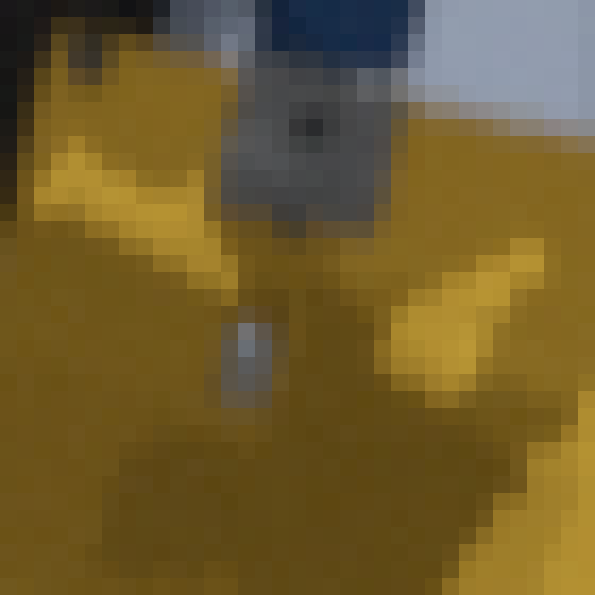

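View pics/c9t.png

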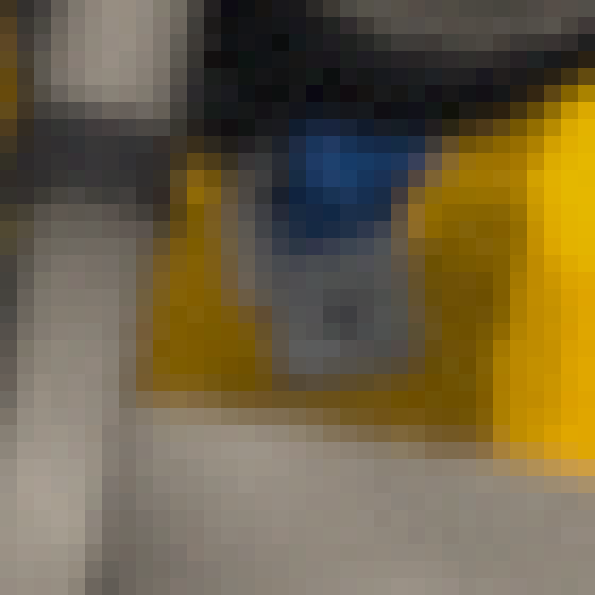

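```bash
python3 - <<'E'
from h import *
S=load('side8');T=load('top8')
def ps(a,z,D=S,o=(300,125)): return onz(D,o[0]+a[0]/17-.5,o[1]+a[1]/17-.5,z)
tcp=np.array([642.1,-25.6]);u=np.array([np.cos(np.radians(10.1)),np.sin(np.radians(10.1))]);n=np.array([-u[1],u[0]])
def gx(p): q=p[:2]-tcp; return np.round([q@u,q@n],2)
print('gauge-frame rel TCP (along,across):')
for nm,a,z in(('bot L',(215,207),256.3),('bot R',(375,237),256.3),('scr',(310,127),268.3),('slot hole',(248,359),176)): p=ps(a,z);print('S',nm,p.round(1),gx(p))
for nm,a,z in(('end L',(275,383),268.3),('end R',(418,375),268.3),('scr',(343,315),268.3)): p=ps(a,z,T,(280,125));print('T',nm,p.round(1),gx(p))
T0=load('top0');S0=load('side0')
p=onz(T0,294.06,139.19,176);print('T slot',p,gx(p))
for c,d in(('T',T0),('S',S0)):
  pass
E
```

```text
gauge-frame rel TCP (along,across):
S bot L [595.8 -21.2 256.3] [-44.84  12.48]
S bot R [600.6 -46.  256.3] [-44.45 -12.79]
S scr [606.9 -31.1 268.3] [-35.65   0.8 ]
S slot hole [639.  -23.9 176. ] [-2.73  2.21]
T end L [596.4 -19.7 268.3] [-43.99  13.86]
T end R [598.3 -45.9 268.3] [-46.65 -12.27]
T scr [609.2 -32.1 268.3] [-33.47  -0.59]
T slot [642.89241987 -23.70158594 176.        ] [1.11 1.73]
```

```bash
python3 - <<'E'
from h import *
S=load('side8');S0=load('side0');T0=load('top0')
tcp=np.array([642.1,-25.6]);u=np.array([np.cos(np.radians(10.1)),np.sin(np.radians(10.1))]);n=np.array([-u[1],u[0]])
def gx(p): q=p[:2]-tcp; return np.round([q@u,q@n],2)
for a in[(240,408),(250,310),(218,370),(277,360)]:print(gx(onz(S,300+a[0]/17-.5,125+a[1]/17-.5,176)))
a=[cv2.resize(S0['image'][130:165,297:332],(400,400),interpolation=cv2.INTER_NEAREST),cv2.resize(T0['image'][122:157,277:312],(400,400),interpolation=cv2.INTER_NEAREST)]
cv2.imwrite('pics/c10.png',np.hstack(a))
E
```

```text
[-13.98   1.72]
[8.39 3.72]
[-6.54  6.78]
[-1.64 -2.65]
```

View pics/c10.png

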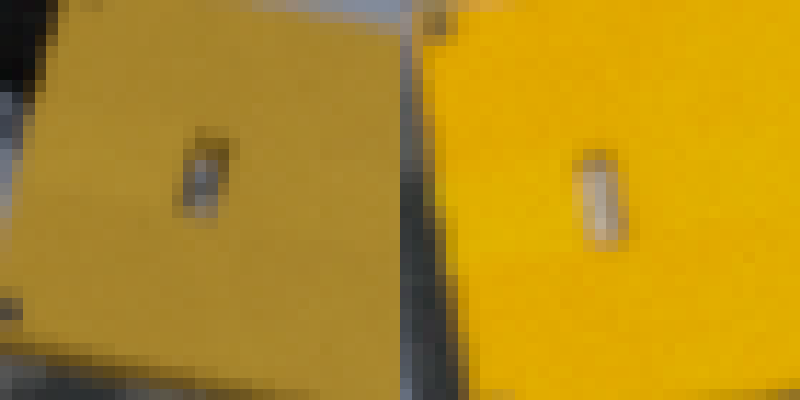

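```bash
python3 - <<'E'
from h import *
S0=load('side0');T0=load('top0');k=400/35
tcp=np.array([642.1,-25.6]);u=np.array([np.cos(np.radians(10.1)),np.sin(np.radians(10.1))]);n=np.array([-u[1],u[0]])
def gx(p): q=p[:2]-tcp; return np.round([q@u,q@n],2)
for z in(176,173.5):
  print(z,'S far/near',[gx(onz(S0,297+a[0]/k-.5,130+a[1]/k-.5,z)) for a in((212,127),(195,222),(204,174))])
  print(z,'T far/near',[gx(onz(T0,277+a[0]/k-.5,122+a[1]/k-.5,z)) for a in((196,148),(207,248),(202,199))])
E
```

```text
176 S far/near [array([17.25,  2.68]), array([-15.62,   1.6 ]), array([0.87, 2.04])]
176 T far/near [array([17.29,  0.36]), array([-12.65,   2.21]), array([1.99, 1.19])]
173.5 S far/near [array([19.55,  2.68]), array([-13.42,   1.6 ]), array([3.12, 2.04])]
173.5 T far/near [array([1.786e+01, 1.000e-02]), array([-12.14,   1.86]), array([2.52, 0.84])]
```

I need to shift about +4.3 mm along the slot and +1.7 mm across it, then descend carefully while watching the forces.

Call:
{"fn": "arm_command", "kwargs": {
  "steps": [
    [[0.085,0.5,-0.215],[0,0,0],-1],
    [[0,0.8,0],[0,0,0],-1],
    [[0,0.5,0],[0,0,0],-1],
    [[0,0,0],[0,0,0],-1],
    [[0,0,0],[0,0,0],-1]
  ]
}}

```text
time: 14.55
tool_pos: [646.4, -23.6, 242.7]
tool_rot: [-0.454, -0.542, 0.542, 0.454]
ft_force: [0.7, 0.0, -2.6]
finger_gap: 23.4
```

```bash
python3 - <<'E'
from h import *
u=np.array([np.cos(np.radians(10.1)),np.sin(np.radians(10.1))]);n=np.array([-u[1],u[0]])
delta(list(np.array([642.1,-25.6])+4.3*u+1.7*n)+[233])
E
```

```text
t 14.55 tcp [646.4 -23.6 242.7] jawyaw 100.05 tilt(tool y) [-1.e-04  1.e-04 -1.e+00] gap 23.4 F [ 0.7  0.  -2.6] M [-0.02  0.03 -0.02]
tool mm [0.4 9.7 0.3] units [0.022 0.485 0.014]
```

Next down to TCP z 232, so the tip is about 6 mm into the slot, reading force along the way.

Call:
{"fn": "arm_command", "kwargs": {
  "steps": [
    [[0,0.25,0],[0,0,0],-1],
    [[0,0.15,0],[0,0,0],-1],
    [[0,0.1,0],[0,0,0],-1],
    [[0,0,0],[0,0,0],-1]
  ]
}}

```text
time: 14.95
tool_pos: [646.2, -23.3, 232.4]
tool_rot: [-0.454, -0.542, 0.542, 0.454]
ft_force: [-1.1, -0.1, -2.8]
finger_gap: 23.6
```

```bash
python3 - <<'E'
from h import *
delta([646.4,-23.6,228])
E
```

```text
t 14.95 tcp [646.2 -23.3 232.4] jawyaw 100.07 tilt(tool y) [-5.e-04  2.e-04 -1.e+00] gap 23.6 F [-1.1 -0.1 -2.8] M [ 0.04 -0.01  0.02]
tool mm [-0.4  4.4 -0.1] units [-0.018  0.221 -0.006]
```

Call:
{"fn": "arm_command", "kwargs": {
  "steps": [
    [[0,0.1,0],[0,0,0],-1],
    [[0,0.1,0],[0,0,0],-1],
    [[0,0,0],[0,0,0],-1]
  ]
}}

```text
time: 15.25
tool_pos: [646.2, -23.3, 228.3]
tool_rot: [-0.454, -0.542, 0.542, 0.454]
ft_force: [-0.7, 0.2, -2.3]
finger_gap: 23.4
```

```bash
python3 - <<'E'
from h import *
delta([646.4,-23.6,224])
E
```

```text
t 15.25 tcp [646.2 -23.3 228.3] jawyaw 100.07 tilt(tool y) [-5.e-04  2.e-04 -1.e+00] gap 23.4 F [-0.7  0.2 -2.3] M [ 0.04 -0.   -0.04]
tool mm [-0.4  4.3 -0.1] units [-0.018  0.217 -0.006]
```

No contact force with the tip 9.5 mm below the plate's top face, so the blade is in the slot. I'll continue down.

Call:
{"fn": "arm_command", "kwargs": {
  "steps": [
    [[0,0.2,0],[0,0,0],-1],
    [[0,0.2,0],[0,0,0],-1],
    [[0,0.2,0],[0,0,0],-1],
    [[0,0,0],[0,0,0],-1]
  ]
}}

```text
time: 15.65
tool_pos: [646.0, -23.2, 215.7]
tool_rot: [-0.454, -0.542, 0.542, 0.455]
ft_force: [0.2, 0.1, -2.8]
finger_gap: 23.4
```

```bash
python3 - <<'E'
from h import *
delta([646.4,-23.6,202])
E
```

```text
t 15.65 tcp [646.  -23.2 215.7] jawyaw 100.07 tilt(tool y) [-1.4e-03  4.0e-04 -1.0e+00] gap 23.4 F [ 0.2  0.1 -2.8] M [ 0.01 -0.04 -0.01]
tool mm [-0.5 13.7 -0.3] units [-0.023  0.685 -0.015]
```

Call:
{"fn": "arm_command", "kwargs": {
  "steps": [
    [[0,0.2,0],[0,0,0],-1],
    [[0,0.2,0],[0,0,0],-1],
    [[0,0.2,0],[0,0,0],-1],
    [[0,0,0],[0,0,0],-1]
  ]
}}

```text
time: 16.05
tool_pos: [646.4, -23.3, 204.6]
tool_rot: [0.454, 0.542, -0.542, -0.454]
ft_force: [-1.6, -0.7, 1.4]
finger_gap: 23.6
```

```bash
python3 - <<'E'
from h import *
delta([646.4,-23.6,197.8])
E
```

```text
t 16.05 tcp [646.4 -23.3 204.6] jawyaw 100.07 tilt(tool y) [ 3.e-04  0.e+00 -1.e+00] gap 23.6 F [-1.6 -0.7  1.4] M [0.   0.21 0.06]
tool mm [-0.3  6.8  0.1] units [-0.013  0.339  0.004]
```

The blade now touches the disc: Fz went from -2.8 to +1.4 N. About 7 mm remains to flush.

Call:
{"fn": "arm_command", "kwargs": {
  "steps": [
    [[0,0.15,0],[0,0,0],-1],
    [[0,0.1,0],[0,0,0],-1],
    [[0,0.05,0],[0,0,0],-1],
    [[0,0,0],[0,0,0],-1]
  ]
}}

```text
time: 16.45
tool_pos: [646.4, -23.3, 198.8]
tool_rot: [0.454, 0.542, -0.542, -0.454]
ft_force: [-1.6, -0.0, 3.0]
finger_gap: 23.0
```

```bash
python3 - <<'E'
from h import *
delta([646.4,-23.6,197.8])
E
```

```text
t 16.45 tcp [646.4 -23.3 198.8] jawyaw 100.07 tilt(tool y) [ 3.e-04  0.e+00 -1.e+00] gap 23.0 F [-1.6 -0.   3. ] M [-0.04  0.28 -0.  ]
tool mm [-0.3  1.   0.1] units [-0.014  0.049  0.005]
```

Call:
{"fn": "arm_command", "kwargs": {
  "steps": [
    [[0,0.05,0],[0,0,0],-1],
    [[0,0,0],[0,0,0],-1]
  ]
}}

```text
time: 16.65
tool_pos: [646.4, -23.3, 197.9]
tool_rot: [0.454, 0.542, -0.542, -0.454]
ft_force: [-2.0, -0.3, 3.1]
finger_gap: 23.7
```

```bash
python3 - <<'E'
from h import *
delta([646.4,-23.6,197.8])
E
```

```text
t 16.65 tcp [646.4 -23.3 197.9] jawyaw 100.07 tilt(tool y) [ 4.e-04 -0.e+00 -1.e+00] gap 23.7 F [-2.  -0.3  3.1] M [-0.01  0.32  0.04]
tool mm [-0.3  0.1  0.1] units [-0.014  0.004  0.005]
```

Call:
{"fn": "arm_command", "kwargs": {
  "steps": [
    [[0,0.05,0],[0,0,0],-1],
    [[0,0,0],[0,0,0],-1]
  ]
}}

```text
time: 16.85
tool_pos: [646.5, -23.3, 197.8]
tool_rot: [0.455, 0.542, -0.542, -0.454]
ft_force: [-4.0, -0.0, 8.1]
finger_gap: 23.2
```

Call:
{"fn": "arm_command", "kwargs": {
  "steps": [
    [[0,0.05,0],[0,0,0],-1],
    [[0,0,0],[0,0,0],-1],
    [[0,0,0],[0,0,0],-1]
  ]
}}

```text
time: 17.15
tool_pos: [646.5, -23.3, 197.8]
tool_rot: [0.455, 0.542, -0.542, -0.454]
ft_force: [-5.1, 0.2, 13.0]
finger_gap: 23.6
```

```bash
python3 - <<'E'
from h import *
delta([646.4,-23.6,197.8])
E
```

```text
t 17.15 tcp [646.5 -23.3 197.8] jawyaw 100.07 tilt(tool y) [ 2.e-03 -3.e-04 -1.e+00] gap 23.6 F [-5.1  0.2 13. ] M [-0.03  0.97  0.05]
tool mm [-0.3  0.   0.1] units [-0.014  0.001  0.006]
```

It stopped at z 197.8, flush height as computed, with force rising. I'll relieve the small sideways drag a little and then look.

Call:
{"fn": "arm_command", "kwargs": {
  "steps": [
    [[0,0.01,0.03],[0,0,0],-1],
    [[0,0,0],[0,0,0],-1],
    [[0,0,0],[0,0,0],-1],
    [[0,0,0],[0,0,0],-1]
  ]
}}

```text
time: 17.55
tool_pos: [646.5, -23.3, 197.8]
tool_rot: [0.455, 0.543, -0.541, -0.453]
ft_force: [-2.1, 1.0, 12.1]
finger_gap: 23.6
```

```bash
python3 - <<'E'
from h import *
delta([646.4,-23.6,197.8])
D=snap('side','side11');d=D['image']
a=cv2.resize(d[100:180,270:350],(400,400),interpolation=cv2.INTER_CUBIC)
d2=snap('top','top11')['image']
b=cv2.resize(d2[100:180,255:335],(400,400),interpolation=cv2.INTER_CUBIC)
cv2.imwrite('pics/c11.png',np.hstack([a,b]))
cv2.imwrite('pics/c11s.png',cv2.resize(d,(800,600)))
E
```

```text
t 17.55 tcp [646.5 -23.3 197.8] jawyaw 100.08 tilt(tool y) [ 3.6e-03 -3.0e-04 -1.0e+00] gap 23.6 F [-2.1  1.  12.1] M [ 0.08  0.71 -0.01]
tool mm [-0.3  0.   0.1] units [-0.014  0.001  0.007]
```

View pics/c11.png

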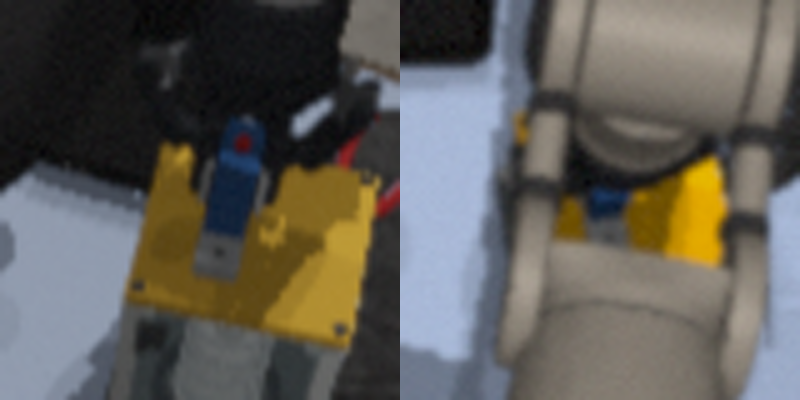

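View pics/c11s.png

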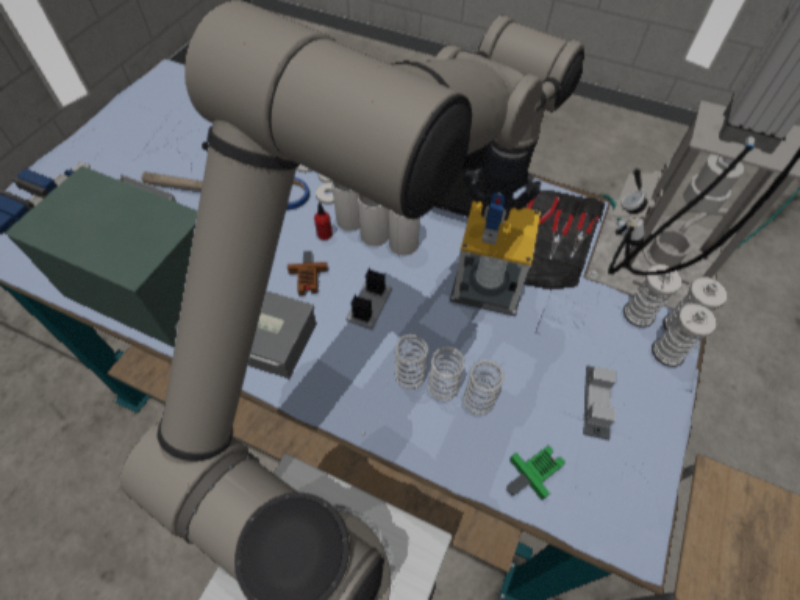

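The bar lies on the yellow plate, the blade is in the slot, and the red pin at crop (243,143) is clearly raised. The other objects look undisturbed. The tool has tilted about 0.2° under load, so I'll take that out and press slightly harder.

Call:
{"fn": "arm_command", "kwargs": {
  "steps": [
    [[0,0.03,0],[0.03,0,0],-1],
    [[0,0,0],[0,0,0],-1],
    [[0,0,0],[0,0,0],-1],
    [[0,0,0],[0,0,0],-1]
  ]
}}

```text
time: 18.05
tool_pos: [646.4, -23.3, 197.8]
tool_rot: [-0.455, -0.542, 0.542, 0.454]
ft_force: [-5.7, 0.8, 15.6]
finger_gap: 23.4
```

```bash
python3 - <<'E'
from h import *
delta([646.4,-23.6,197.8])
E
```

```text
t 18.05 tcp [646.4 -23.3 197.8] jawyaw 100.08 tilt(tool y) [ 9.e-04 -9.e-04 -1.e+00] gap 23.4 F [-5.7  0.8 15.6] M [ 0.09  0.82 -0.02]
tool mm [-0.3 -0.   0.1] units [-0.015 -0.     0.004]
```

The tilt is back to its value at the grasp, with 15.6 N pressing. I'll check the hold for stability and check the bystanders.

Call:
{"fn": "arm_command", "kwargs": {
  "steps": [
    [[0,0,0],[0,0,0],-1],
    [[0,0,0],[0,0,0],-1],
    [[0,0,0],[0,0,0],-1],
    [[0,0,0],[0,0,0],-1],
    [[0,0,0],[0,0,0],-1]
  ]
}}

```text
time: 18.55
tool_pos: [646.4, -23.3, 197.8]
tool_rot: [-0.455, -0.542, 0.542, 0.454]
ft_force: [-4.6, 0.9, 14.8]
finger_gap: 23.5
```

```bash
python3 - <<'E'
from h import *
delta([646.4,-23.6,197.8])
d=snap('side','side12')['image'];e=load('side0')['image']
for n,(x0,y0,x1,y1) in dict(springs=(250,212,325,268),bottle=(198,125,213,155),cups=(212,105,270,162),green=(325,283,365,320),brown=(183,158,212,190)).items():
    f=np.abs(d[y0:y1,x0:x1].astype(int)-e[y0:y1,x0:x1]).mean();print(n,round(f,1))
hand_in()
E
```

```text
t 18.55 tcp [646.4 -23.3 197.8] jawyaw 100.08 tilt(tool y) [ 9.e-04 -9.e-04 -1.e+00] gap 23.5 F [-4.6  0.9 14.8] M [0.18 0.81 0.02]
tool mm [-0.3  0.   0.1] units [-0.013  0.     0.004]
springs 14.2
bottle 12.3
cups 30.2
green 13.3
brown 13.0
the job is handed in; nothing more can be done
```

I took the blue gauge from its stand, proved it on the master, then measured the unit through the slot. I handed the job in at about 18.6 s with the gauge still gripped and pressed on the yellow plate.

- **Master:** the gauge seated at tool height 66.8 mm, the flush height worked out from the grasp. It held there for 0.5 s with up to 17 N on the wrist, and the red pin rose.
- **Guard:** the blade went through the slot without contact and touched the disc at a tool height somewhere between 216 and 205 mm. The base stopped at 197.8 mm, again the expected flush height. It held steady at about 15 N with the pin raised. Under load the tool tilted about 0.2°, so I corrected that before handing in.
- **Reading:** I did not work out a value. The heights above only bound it at roughly 7 to 18 mm.
- **Bench:** the side view taken after seating shows the springs, bottle and look-alikes standing where they were. My before/after pixel comparison did not settle it: it gave differences of 12–14 for those items and 30 for the cups. I think moving arm shadows and occlusion explain that, but I did not check.
- **Disagreements:** the two cameras differed by about 2–3 mm on the guard along x, so I used measurements taken relative to each camera. About 5 N of sideways drag remained while pressing.

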